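Book out a batch on the dump scale

ROBOT

A 7-joint arm with a two-finger parallel gripper is mounted at the origin on the work surface; the furniture and walls round the work are solid. World frame = base frame: x ahead of the robot, y to its left, z up, the work surface at z = 0. Lengths are in m, angles in rad, forces in N, time in s.
With the tool pointing down it reaches from about 0.35 to 0.9 m from the base axis. Payload 8.1 kg.
Tool frame: the origin (TCP) lies at the very end of the fingers, on their centre line; the grasp point (between the pads) lies robot.pinch_z behind it (robot.pinch_z is the distance from the TCP to the grasp point, in m); z points along the fingers, y is the line along which they close (so a half turn about z gives the same grasp; the last joint's range is limited). The gripper opens to 85 mm and grips with 20 to 120 N. Pads are 22 mm wide; open, the fingers measure 114 mm over their backs; the gripper's body (76 mm by 85 mm) begins 54 mm behind the grasp point. The pads swing forward as they close: fully open they stand 13 mm farther back than shut.
Start: joints at [-1.317, 0.434, 0.025, 1.573, -0.012, 1.134, -0.075], TCP at [0.218, 0.586, 0.194] pointing down, gripper open.
Joint ranges: [-2.62, 2.62], [-0.44, 2.09], [-1.27, 1.32], [0.08, 2.57], [-1.32, 4.46], [0.12, 2], [-2.74, 2.74]. Speed limits (rad/s): [2.22, 2.22, 3.01, 3.01, 3.14, 3.14, 3.14].

INTERFACE

Orientations are given as a unit quaternion [w, x, y, z].
In Python, from workcell import sensors, viewer, workorder, robot gives the robot as it stands.
- The arm moves only by the tool play_rows, never from a script. Its argument "targets" is text: rows parted by semicolons, each of 5 numbers parted by spaces: the shift along the world's x, y, z in m, then the turn about the world's z in degrees, then the closure, from -1 (fully open) to 1 (shut). In form: x y z roll gripper; .... A call has 1 to 8 rows; each row shifts and turns the commanded pose from where the row before left it; what a row does not reach is not made up. A row lasts 1/8 s, in which the tool goes at most 62.5 mm and 10.7 degrees, less where a joint would pass 70% of its speed; a pose out of reach is approached as far as the arm can. A call with a gripper value outside its range is refused whole. The fingers move at their own pace and stop on an object; "squeeze" is the grip in N (left out, the last holds). Time passes only in rows, so rows that do not move let the fingers close. It gives the time, the measured TCP pose, the force and the opening at its end, in the units of the state.
- sensors.state(): the state, without advancing time (a new reading comes with each control period).
- viewer.get_image(name): name is "side" or "top" or "wrist"; returns a dict with "img" (384x512x3 uint8, red, green, blue), "depth" (384x512 float32, m along the optical axis (not along the pixel's ray), 0 where there is no reading), "fov_y" (degrees; the focal length in pixels is half the picture's height over the tangent of half this angle, whatever the lens; pixels are square), "cx", "cy" (the principal point, pixels), "extrinsics" (4x4, takes a point from world to camera coordinates). Camera axes: x right, y up, looking along -z (the intrinsics and any distortion apply to the point x, -y, -z); pixel columns grow to the right and rows downward; lengths in m; the calibration is good to about 2 mm. A picture is of the moment at which its call begins.
- workorder.hand_in(): hands the job in, once; it reports no verdict.
The state is a dict: "time": time; "joints": joint angles; "joint_velocities": joint speeds; "joint_torque": joint torques, N m; "ee_pos": TCP position; "eef_rot": TCP orientation; "force": force on the tool from outside, world axes, zero at the start; "wrist_torque": the same for the moment, N m; "grip_width": finger opening in m.
Only numpy, scipy, OpenCV 4.12 (cv2) and the standard library are available. Lean on these libraries where they do the work, as an engineer would, in place of code of your own. Each camera call takes 0.05 s, during which the arm holds its last target. There are 200 camera calls.

TASK

Book the three bearings out of the dump scale: press the large round key, push the catch drawer fully home under the pan, press the bar key, then push the side paddle down so that the pan tips all three bearings into the drawer, and let it swing back level. Then press the square key and last the small round key. Press each key fully down for a moment, one key at a time in that order, never the plus-shaped key; do not touch the bearings, and leave the dropper bottle, the jar and the brass clamp where they are.

Things in the scene. Friction and masses are not known exactly. Their poses are not given: they have to be found in the camera images.
- scale: fixed dump scale, 205x215x105 mm; origin on the bench under the pan's middle; x across it (away from the robot at yaw 0), y the way the pan tips. Level aluminium pan 100 mm (x) by 110 (y), floor at z 95 mm centred on the origin, 14 mm rims, open at its +y edge; axle along x through its middle at floor height; posts at x +-60 mm, y 0 reach z 104. Low drawer rails along x at y 25 and 143 mm
- pan (a joint): tip of the pan, rad: 0 level, 0.85 fully tipped with its open edge down toward the drawer; a spring holds it level and brings it back when let go. Fully tipped, all bearings slide off
- paddle (a point): middle of the top of the pan's black side paddle, 34 (x) by 44 (y) by 7 mm, fixed to the pan 87 mm in x and 66 mm in y from the middle of the axle, level with it. Pushed down about 50 mm it tips the pan fully (it swings about the axle, so it also draws 23 mm back in -y); takes 3 to 9 N. The drawer's side is 32 mm from its middle; free space below it
- drawer (a joint): how far the catch drawer is out, m: 0 fully home beneath the pan's open edge, grows as it comes out along the scale's -x (toward the robot at yaw 0); drag about 1.5 N, hard stop at 0, stays where it is left
- drawer_front (a point): middle of the drawer's front face plate (40 mm wide, 16 mm high, steel, 33 mm above the bench); faces the scale's -x; push it along the scale's +x to close. The grey foot plate, 8 mm high with 19 mm high rails at both sides, runs on in front of the drawer
- drawer_in (a point): middle of the drawer's inner floor, 13 mm above the bench; axes as the scale's. Black open drawer, outside 110 mm (x) by 105 mm (y), walls 4 mm thick, rising from its underside 36 mm at front and back, 30 mm on the pan side, 56 mm on the far side (+y)
- panel: fixed grey key panel, 160 mm (x) by 112 mm (y) by 30 mm high; origin under its middle, on the bench. Six places 46 mm apart in x and 48 mm in y: five hold key units in any arrangement, the far left one (+x, +y) a small display window
- bearing_0: ball bearing 32 mm across, 9 mm thick, lying flat; origin at the middle of its underside, 40 to 85 g; starts on the pan
- bearing_1: ball bearing 32 mm across, 9 mm thick, lying flat; origin at the middle of its underside, 40 to 85 g; starts on the pan
- bearing_2: ball bearing 32 mm across, 9 mm thick, lying flat; origin at the middle of its underside, 40 to 85 g; starts on the pan
- key_round_top (a point): middle of the top of the large round key, a flat disc 28 mm across; white cap that stands 12 mm proud of its 6 mm thick black bezel, top 48 mm above the bench when up; travels 6 mm down, 1.5 N to start and 4.5 N at the bottom, springs back; counts as pressed beyond 4 mm
- key_bar_top (a point): middle of the top of the bar key, a narrow oblong 9x31 mm; white cap that stands 12 mm proud of its 6 mm thick black bezel, top 48 mm above the bench when up; travels 6 mm down, 1.5 N to start and 4.5 N at the bottom, springs back; counts as pressed beyond 4 mm
- key_square_top (a point): middle of the top of the square key, 25x25 mm; white cap that stands 12 mm proud of its 6 mm thick black bezel, top 48 mm above the bench when up; travels 6 mm down, 1.5 N to start and 4.5 N at the bottom, springs back; counts as pressed beyond 4 mm
- key_small_top (a point): middle of the top of the small round key, a stud 13 mm across; white cap that stands 12 mm proud of its 6 mm thick black bezel, top 48 mm above the bench when up; travels 6 mm down, 1.5 N to start and 4.5 N at the bottom, springs back; counts as pressed beyond 4 mm
- key_cross_top (a point): middle of the top of the plus-shaped key, 29 mm across its arms; white cap that stands 12 mm proud of its 6 mm thick black bezel, top 48 mm above the bench when up; travels 6 mm down, 1.5 N to start and 4.5 N at the bottom, springs back; counts as pressed beyond 4 mm
- flux_dropper: bystander: small brown dropper bottle, 33 mm across, 102 mm tall; origin at the middle of its underside
- screw_jar: bystander: jar with black cap, 40 mm across, 105 mm tall; origin at the middle of its underside
- brass_clip_0: bystander: small brass clamp with wing screw, 31x56x29 mm; origin at the middle of its underside

How it is judged:
On the way, in this order (a step that is already met when the one before it is completed fails the run):
1. the large round key is pressed (distance of key_round_top from where it was at the start of the episode above 0.004 m), for 0.1 s.
2. the drawer is fully home (value of joint drawer below 0.006 m), for 0.1 s.
3. the bar key is pressed (distance of key_bar_top from where it was at the start of the episode above 0.004 m), for 0.1 s.
4. all three bearings are in the drawer and the pan is back level (value of joint pan below 0.06 rad and x of bearing_0 in the frame of drawer_in between -0.052 and 0.052 m and y of bearing_0 in the frame of drawer_in between -0.05 and 0.05 m and z of bearing_0 in the frame of drawer_in between -0.01 and 0.035 m and x of bearing_1 in the frame of drawer_in between -0.052 and 0.052 m and y of bearing_1 in the frame of drawer_in between -0.05 and 0.05 m and z of bearing_1 in the frame of drawer_in between -0.01 and 0.035 m and x of bearing_2 in the frame of drawer_in between -0.052 and 0.052 m and y of bearing_2 in the frame of drawer_in between -0.05 and 0.05 m and z of bearing_2 in the frame of drawer_in between -0.01 and 0.035 m), for 0.1 s.
5. the square key is pressed (distance of key_square_top from where it was at the start of the episode above 0.004 m), for 0.1 s.
6. the small round key is pressed (distance of key_small_top from where it was at the start of the episode above 0.004 m), for 0.1 s.
At the end, for the whole second after the job is handed in: all three bearings rest inside the catch drawer, the drawer is home (within 6 mm), the pan is level (within 0.06 rad), all keys are up again (within 1.5 mm) and the dropper bottle, the jar and the brass clamp are within 30 mm of where they stood (all of step 4 and value of joint drawer below 0.006 m and distance of each of key_round_top, key_bar_top, key_square_top, key_small_top, key_cross_top from where it was at the start of the episode below 0.0015 m and linear speed of each of bearing_0, bearing_1, bearing_2 below 0.02 m/s and not (distance of flux_dropper from where it was at the start of the episode above 0.03 m) and not (distance of screw_jar from where it was at the start of the episode above 0.03 m) and not (distance of brass_clip_0 from where it was at the start of the episode above 0.03 m)); the robot touches nothing.
It fails at once if the plus-shaped key is pressed, or two keys are down at once (distance of key_cross_top from where it was at the start of the episode above 0.003 m or distance of each of key_round_top, key_bar_top from where it was at the start of the episode above 0.003 m or distance of each of key_round_top, key_square_top from where it was at the start of the episode above 0.003 m or distance of each of key_round_top, key_small_top from where it was at the start of the episode above 0.003 m or distance of each of key_round_top, key_cross_top from where it was at the start of the episode above 0.003 m or distance of each of key_bar_top, key_square_top from where it was at the start of the episode above 0.003 m or distance of each of key_bar_top, key_small_top from where it was at the start of the episode above 0.003 m or distance of each of key_bar_top, key_cross_top from where it was at the start of the episode above 0.003 m or distance of each of key_square_top, key_small_top from where it was at the start of the episode above 0.003 m or distance of each of key_square_top, key_cross_top from where it was at the start of the episode above 0.003 m or distance of each of key_small_top, key_cross_top from where it was at the start of the episode above 0.003 m).
It fails at once if a key is pressed out of turn: bar before the drawer is home, square or small round before all bearings are in the drawer, large round or bar after that ((distance of key_bar_top from where it was at the start of the episode above 0.004 m and not (value of joint drawer below 0.006 m)) or (distance of any of key_square_top, key_small_top from where it was at the start of the episode above 0.004 m and not (x of bearing_0 in the frame of drawer_in between -0.052 and 0.052 m and y of bearing_0 in the frame of drawer_in between -0.05 and 0.05 m and z of bearing_0 in the frame of drawer_in between -0.01 and 0.035 m and x of bearing_1 in the frame of drawer_in between -0.052 and 0.052 m and y of bearing_1 in the frame of drawer_in between -0.05 and 0.05 m and z of bearing_1 in the frame of drawer_in between -0.01 and 0.035 m and x of bearing_2 in the frame of drawer_in between -0.052 and 0.052 m and y of bearing_2 in the frame of drawer_in between -0.05 and 0.05 m and z of bearing_2 in the frame of drawer_in between -0.01 and 0.035 m)) or (distance of any of key_round_top, key_bar_top from where it was at the start of the episode above 0.004 m and (x of bearing_0 in the frame of drawer_in between -0.052 and 0.052 m and y of bearing_0 in the frame of drawer_in between -0.05 and 0.05 m and z of bearing_0 in the frame of drawer_in between -0.01 and 0.035 m and x of bearing_1 in the frame of drawer_in between -0.052 and 0.052 m and y of bearing_1 in the frame of drawer_in between -0.05 and 0.05 m and z of bearing_1 in the frame of drawer_in between -0.01 and 0.035 m and x of bearing_2 in the frame of drawer_in between -0.052 and 0.052 m and y of bearing_2 in the frame of drawer_in between -0.05 and 0.05 m and z of bearing_2 in the frame of drawer_in between -0.01 and 0.035 m))).
It fails at once if the robot touches a bearing (contact force between any of the fingers, the arm and bearing_0 above 0.5 N or contact force between any of the fingers, the arm and bearing_1 above 0.5 N or contact force between any of the fingers, the arm and bearing_2 above 0.5 N).
It fails at once if the dropper bottle, the jar or the brass clamp is moved more than 30 mm (distance of any of flux_dropper, screw_jar, brass_clip_0 from where it was at the start of the episode above 0.03 m).
It also fails if it takes over 67 s, if anything falls off the work surface, if the arm or the gripper's body presses on something with over 40 N, if the wrist force passes 120 N, or if a joint passes its speed limit or range.

## Working session

There is one attempt and no reset: what is moved stays moved. The work goes in short steps, Python scripts to look and compute and a tool call to move; the robot and the scene stay as the last step left them, time stands still between calls to the robot, and variables do not carry over. Pictures are saved under pics/ and viewed, on a budget of 10 in all, crops included, one or two more only if the job needs it, and the job is handed in when it is done.

Besides the shell and the picture viewer there is one more tool, called after ">>>" in YAML: its name, and indented under it one key for each argument. play_rows: Moves the arm, as the interface text tells. Its arguments: {"type":"object","properties":{"targets":{"type":"string"},"squeeze":{"type":"number"}},"required":["targets"]}

```bash
mkdir -p pics; ls; cat > h.py <<'E'
import numpy as np, cv2
from workcell import sensors, viewer, workorder, robot
def get(n):
    d=viewer.get_image(n); np.savez(f'{n}.npz',**d); return d
def K(d):
    f=d['img'].shape[0]/2/np.tan(np.radians(d['fov_y'])/2); return f
def ray(d,u,v):
    f=K(d);E=np.array(d['extrinsics']);R=E[:3,:3];t=E[:3,3]
    c=np.array([(u-d['cx'])/f,-(v-d['cy'])/f,-1.]); return -R.T@t, R.T@c
def onz(d,u,v,z):
    o,r=ray(d,u,v); return o+r*(z-o[2])/r[2]
def dep(d,u,v):
    o,r=ray(d,u,v); return o+r*d['depth'][int(v),int(u)]
def cloud(d):
    h,w=d['depth'].shape;u,v=np.meshgrid(np.arange(w),np.arange(h))
    f=K(d);E=np.array(d['extrinsics']);c=np.stack([(u-d['cx'])/f,-(v-d['cy'])/f,-np.ones_like(u,float)],-1)*d['depth'][...,None]
    return (c-E[:3,3])@E[:3,:3]
def proj(d,p):
    E=np.array(d['extrinsics']);c=E[:3,:3]@np.array(p)+E[:3,3];f=K(d);return d['cx']+f*c[0]/-c[2],d['cy']-f*c[1]/-c[2]
E
python3 - <<'E'
from h import *
print(sensors.state(), robot.pinch_z)
for n in('top','side'):
    d=get(n);print(n,[k for k in d],d['fov_y'],d['cx'],d['cy'],d['extrinsics']);cv2.imwrite(f'pics/{n}0.png',cv2.resize(d['img'][...,::-1],(800,600),interpolation=cv2.INTER_CUBIC))
E
```

```text
pics
{'time': 0.0, 'joints': array([-1.3166372 ,  0.43523551,  0.0250133 ,  1.57410862, -0.01159488,
        1.13399515, -0.07504543]), 'joint_velocities': array([ 5.29932731e-05,  1.56325292e-03,  3.72692899e-04,  2.37844767e-03,
       -5.36339102e-04, -3.54977712e-04,  8.64646053e-05]), 'joint_torque': array([ 8.35340416e-05, -6.70475149e+01,  1.02535956e+00, -3.16224825e+01,
        1.56586838e-02,  1.22200893e-02, -1.54392501e-05]), 'ee_pos': array([0.218159  , 0.58508218, 0.19361425]), 'eef_rot': array([-5.92213083e-05,  1.77459517e-01,  9.84127775e-01, -7.98628831e-04]), 'force': array([ 1.24327131,  0.67626807, -0.40670853]), 'wrist_torque': array([ 0.01220393,  0.02337948, -0.02646204]), 'grip_width': 0.08532061743825979} 0.0187
top ['img', 'depth', 'fov_y', 'cx', 'cy', 'extrinsics'] 50.12595688241449 250.94257252096438 190.7778094591099 [[ 0.02164697 -0.99928702  0.03093322 -0.09555786]
 [ 0.98704062  0.02628202  0.15830376 -0.5365726 ]
 [-0.15900388  0.02710555  0.9869058  -0.9187135 ]
 [ 0.          0.          0.          1.        ]]
side ['img', 'depth', 'fov_y', 'cx', 'cy', 'extrinsics'] 44.456924232818274 252.98186752882478 193.2999333530894 [[ 3.47088554e-01  9.37832311e-01  3.03242594e-04 -1.24486768e-01]
 [-8.10732868e-01  2.99886913e-01  5.02772370e-01  4.01846684e-01]
 [ 4.71425235e-01 -1.74752384e-01  8.64418794e-01 -1.20738617e+00]
 [ 0.00000000e+00  0.00000000e+00  0.00000000e+00  1.00000000e+00]]
```

View pics/top0.png

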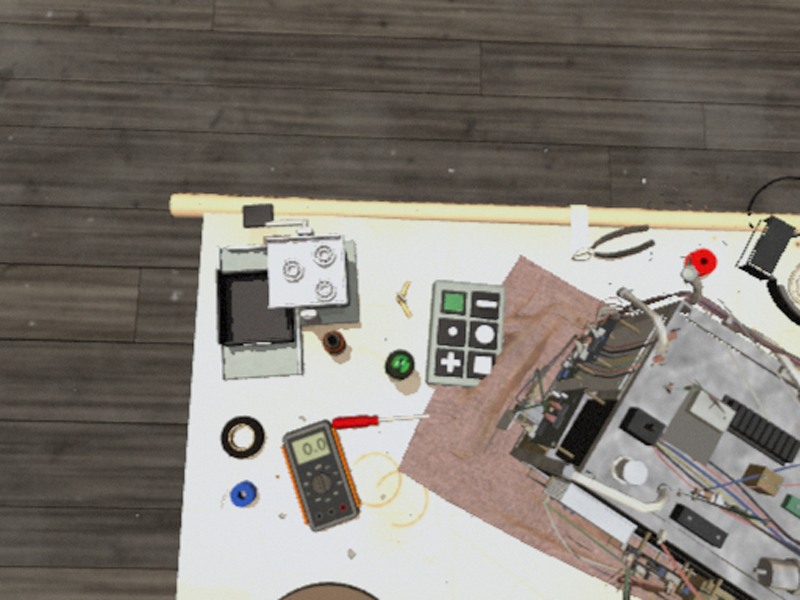

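View pics/side0.png

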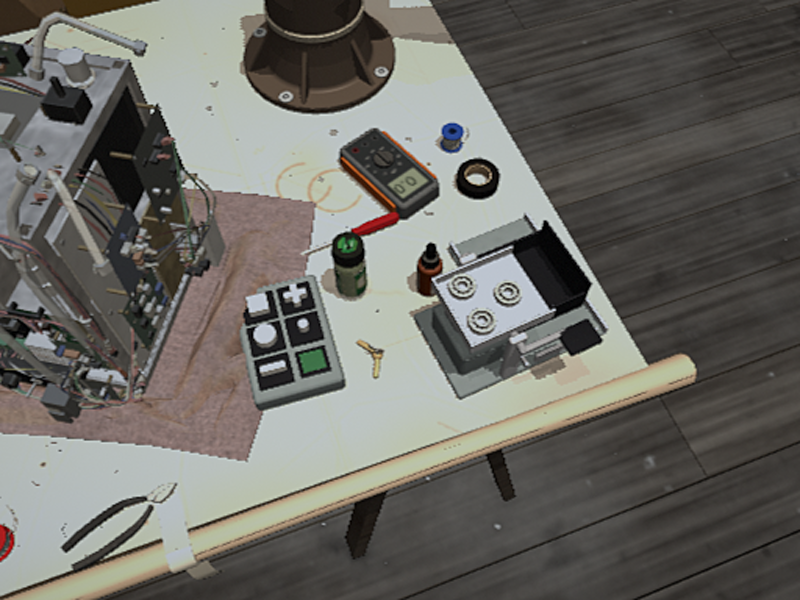

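The top view (800 px wide, x up, y left) shows the pan with three bearings at (305,270), the drawer pulled toward the robot at (258,307), and the paddle at (258,215). On the panel the display is at (453,302), bar at (487,303), small round at (452,331), large round at (485,334), cross at (450,362) and square at (482,365). The bottle is at (333,343), the jar at (400,363) and the clamp at (404,298). The side view agrees.

```bash
python3 - <<'E'
from h import *
T=dict(np.load('top.npz'));S=dict(np.load('side.npz'))
T0={'bar':(487,303),'small':(452,331),'round':(485,334),'cross':(450,362),'square':(482,365)}
S0={'bar':(272,367),'small':(304,325),'round':(264,335),'cross':(295,294),'square':(259,303)}
for d,P in((T,T0),(S,S0)):
    hsv=cv2.cvtColor(d['img'],cv2.COLOR_RGB2HSV)
    pc=cloud(d)
    for k,(u,v) in P.items():
        u/=1.5625;v/=1.5625
        m=((hsv[...,2]>170)&(hsv[...,1]<60)&(pc[...,2]>.04)&(pc[...,2]<.056)).astype(np.uint8)
        n,l,st,c=cv2.connectedComponentsWithStats(m,connectivity=4)
        i=min(range(1,n),key=lambda i:np.hypot(*(c[i]-(u,v))) if st[i,4]>8 else 1e9)
        q=pc[l==i]
        print(k,c[i].round(1),st[i,4],onz(d,*c[i],.048).round(4),np.median(q,0).round(4))
    # dark things: drawer, paddle
    for nm,(z0,z1) in {'paddle':(.088,.105),'pan':(.088,.115),'drawertop':(.028,.045),'tall':(.05,.066)}.items():
        m=(pc[...,2]>z0)&(pc[...,2]<z1)&(pc[...,1]>.15)&(pc[...,1]<.55)&(pc[...,0]>.3)
        if nm!='pan': m&=hsv[...,2]<70
        n,l,st,c=cv2.connectedComponentsWithStats(m.astype(np.uint8),connectivity=4)
        for i in range(1,n):
            if st[i,4]>25:
                q=pc[l==i]; r=cv2.minAreaRect((q[:,:2]*1000).astype(np.float32)); print(nm,st[i],q.mean(0).round(4),q.min(0).round(3),q.max(0).round(3),[np.round(x,1) for x in r])
    print()
E
```

```text
bar [310.8 193.9] 42 [ 0.5345 -0.2229  0.048 ] [ 0.5343 -0.2223  0.0477]
small [289.2 211.5] 20 [ 0.4917 -0.1726  0.048 ] [ 0.4917 -0.1724  0.0473]
round [309.7 213.2] 99 [ 0.4889 -0.2204  0.048 ] [ 0.4893 -0.2208  0.0475]
cross [287.8 231.4] 70 [ 0.4456 -0.1695  0.048 ] [ 0.4463 -0.17    0.0472]
square [308.4 233.2] 108 [ 0.4425 -0.2173  0.048 ] [ 0.4428 -0.2169  0.0475]
drawertop [141 174  12  47  98] [0.5203 0.1685 0.0366] [0.465 0.15  0.028] [0.573 0.176 0.045] [array([518.7, 160.7]), array([107.8,  26. ]), np.float64(2.9)]
tall [139 173   3  47  83] [0.5179 0.1712 0.0583] [0.465 0.167 0.05 ] [0.573 0.177 0.066] [array([518.8, 171.2]), array([108.4,   2.1]), np.float64(5.3)]

bar [173.9 234.1] 61 [ 0.5367 -0.2229  0.048 ] [ 0.5371 -0.2231  0.0478]
small [193.3 206.6] 27 [ 0.4932 -0.1723  0.048 ] [ 0.4931 -0.1723  0.0476]
round [168.8 213.1] 131 [ 0.4907 -0.2201  0.048 ] [ 0.4906 -0.2202  0.0483]
cross [188.  187.4] 77 [ 0.4482 -0.1696  0.048 ] [ 0.4478 -0.1695  0.048 ]
square [164.1 193.2] 124 [ 0.4449 -0.2171  0.048 ] [ 0.4453 -0.2172  0.0477]
drawertop [339 148  36  48 253] [0.5237 0.1679 0.037 ] [0.465 0.15  0.028] [0.578 0.178 0.045] [array([521.4, 158.9]), array([111.5,  27.5]), np.float64(5.6)]
tall [347 141  31  45 238] [0.522  0.1711 0.0591] [0.465 0.165 0.05 ] [0.575 0.179 0.066] [array([520.3, 171.5]), array([110.7,   6.6]), np.float64(4.7)]
```

```bash
python3 - <<'E'
from h import *
T=dict(np.load('top.npz'));S=dict(np.load('side.npz'))
for d in(T,S):
    hsv=cv2.cvtColor(d['img'],cv2.COLOR_RGB2HSV); pc=cloud(d)
    for nm,(z0,z1,dark) in {'paddle':(.08,.112,1),'pan':(.088,.118,0),'drawer':(.028,.07,1),'flux/jar':(.075,.115,2)}.items():
        m=(pc[...,2]>z0)&(pc[...,2]<z1)&(pc[...,1]>-.12)&(pc[...,1]<.25)&(pc[...,0]>.3)&(pc[...,0]<.8)
        if dark==1: m&=hsv[...,2]<80
        if dark==0: m&=hsv[...,2]>100
        n,l,st,c=cv2.connectedComponentsWithStats(m.astype(np.uint8),connectivity=4)
        for i in range(1,n):
            if st[i,4]>25:
                q=pc[l==i]; r=cv2.minAreaRect((q[:,:2]*1000).astype(np.float32)); print(nm,st[i],q.mean(0).round(4),q.min(0).round(3),q.max(0).round(3),[np.round(x,1) for x in r])
    print()
E
```

```text
paddle [156 132  15  14 120] [0.6481 0.1213 0.0982] [0.629 0.103 0.092] [0.659 0.135 0.103] [array([644.3, 118.9]), array([30.1, 31.8]), np.float64(2.5)]
paddle [209 214   7   6  33] [0.4709 0.0037 0.0963] [ 0.465 -0.003  0.08 ] [0.477 0.01  0.102] [array([471.1,   3.5]), array([11. , 12.5]), np.float64(3.5)]
paddle [247 225  18  18 155] [ 0.4349 -0.0922  0.1034] [ 0.418 -0.111  0.084] [ 0.454 -0.074  0.108] [array([436.2, -92.8]), array([36.1, 36.8]), np.float64(1.5)]
pan [ 169  140   53   58 2389] [0.5711 0.0442 0.0973] [ 0.511 -0.016  0.089] [0.642 0.105 0.113] [array([580.1,  44.5]), array([128.7, 110.5]), np.float64(5.2)]
pan [192 198  11   7  61] [0.5046 0.0368 0.1009] [0.498 0.026 0.09 ] [0.511 0.048 0.106] [array([504.5,  36.9]), array([12.6, 21.1]), np.float64(5.4)]
pan [251 227  11  11  83] [ 0.4391 -0.0944  0.1043] [ 0.428 -0.105  0.101] [ 0.45  -0.083  0.108] [array([439. , -94.9]), array([23.2, 20.1]), np.float64(63.8)]
drawer [139 173  49  48 374] [0.5116 0.1411 0.0441] [0.465 0.066 0.028] [0.577 0.177 0.067] [array([522.5, 121.2]), array([108.9, 102.9]), np.float64(4.6
[... 2681 characters left out ...]
 -96.3]), array([38.2, 14.5]), np.float64(79.6)]
drawer [276 195  57  43 598] [0.5957 0.0091 0.0481] [ 0.532 -0.018  0.028] [0.633 0.058 0.07 ] [array([591.6,   8.3]), array([122.2,  53.9]), np.float64(39.9)]
flux/jar [211 149  22  25 446] [ 0.4458 -0.0951  0.0996] [ 0.42  -0.114  0.075] [ 0.461 -0.074  0.109] [array([440.9, -94.3]), array([41. , 40.2]), np.float64(5.3)]
flux/jar [269 155  12  14 109] [0.4753 0.0018 0.0858] [ 0.462 -0.008  0.075] [0.484 0.014 0.103] [array([473.8,   2.1]), array([21.8, 18.9]), np.float64(61.7)]
flux/jar [ 275  157  110   71 3820] [0.5798 0.049  0.0989] [ 0.498 -0.017  0.075] [0.666 0.137 0.113] [array([592.7,  51. ]), array([188.7, 131.3]), np.float64(19.7)]
```

```bash
python3 - <<'E'
from h import *
T=dict(np.load('top.npz'));S=dict(np.load('side.npz'))
for d in (T,S):
    p=cloud(d).reshape(-1,3);p=p[(p[:,2]>.03)&(p[:,2]<1)]
    for y0 in np.arange(-.65,-.15,.05):
        print(round(y0,2),end=': ')
        for x0 in np.arange(.1,.75,.05):
            q=p[(p[:,1]>=y0)&(p[:,1]<y0+.05)&(p[:,0]>=x0)&(p[:,0]<x0+.05)]
            print('%.2f'%q[:,2].max() if len(q) else ' .  ',end=' ')
        print()
    print()
E
```

```text
-0.65:  .    .    .    .    .    .    .    .    .    .   0.04  .    .   
-0.6: 0.10  .    .    .    .    .    .    .    .    .    .    .    .   
-0.55: 0.14 0.24  .    .    .    .   0.32  .    .    .    .    .    .   
-0.5: 0.13 0.27 0.37 0.35 0.37 0.38 0.37 0.35  .    .    .    .    .   
-0.45: 0.13 0.33 0.37 0.38 0.37 0.37 0.37 0.36 0.34  .    .    .    .   
-0.4: 0.15 0.29 0.34 0.38 0.38 0.38 0.37 0.39 0.43  .    .    .    .   
-0.35:  .   0.25 0.34 0.39 0.39 0.38 0.36 0.37 0.43  .    .    .    .   
-0.3:  .    .   0.15 0.39 0.39 0.34 0.30 0.25 0.03 0.03  .    .    .   
-0.25:  .    .    .    .   0.36 0.29 0.18 0.05 0.05 0.04  .    .    .   
-0.2:  .    .    .    .    .   0.03 0.05 0.05 0.04 0.04  .    .    .   

-0.65:  .    .    .    .    .    .    .    .    .    .    .    .    .   
-0.6:  .    .    .    .    .    .    .    .    .    .    .    .    .   
-0.55:  .    .    .    .    .    .   0.09 0.06  .    .    .    .    .   
-0.5:  .    .    .    .    .    .   0.22 0.22 0.10  .    .    .    .   
-0.45:  .    .    .    .    .   0.23 0.24 0.34 0.34  .    .    .    .   
-0.4:  .    .   0.34 0.36 0.38 0.37 0.37 0.36 0.43  .    .    .    .   
-0.35:  .    .   0.34 0.39 0.39 0.38 0.35 0.37 0.43  .    .    .    .   
-0.3:  .    .    .   0.39 0.39 0.34 0.30 0.25 0.04 0.03  .    .    .   
-0.25:  .    .    .    .   0.36 0.29 0.18 0.05 0.05 0.04  .    .    .   
-0.2:  .    .    .    .    .   0.04 0.05 0.05 0.05 0.04  .    .    .
```

>>> play_rows:
  targets: "0 0 0.01 0 1; 0.03 -0.05 0 10 1; 0.03 -0.05 0 10 1; 0.03 -0.05 0 5.6 1; 0.03 -0.05 0 0 1; 0.03 -0.05 0 0 1; 0.03 -0.05 0 0 1; 0 0 0 0 1"
  squeeze: 20

```text
time: 1.1
ee_pos: [0.4012, 0.2812, 0.2053]
eef_rot: [0.001, -0.041, 0.999, -0.0]
force: [-1.0, -0.2, 0.3]
grip_width: -0.0003
```

```bash
python3 - <<'E'
from h import *
T=dict(np.load('top.npz'));S=dict(np.load('side.npz'))
p=np.vstack([cloud(d).reshape(-1,3) for d in(T,S)])
for n,k in {'round':(.490,-.2203),'bar':(.5356,-.2229),'square':(.4437,-.2172),'small':(.4925,-.1725)}.items():
    for z0,z1 in((.1,.16),(.16,.22),(.22,.3),(.3,.45)):
        q=p[(p[:,2]>z0)&(p[:,2]<z1)&(p[:,1]<-.15)]; e=q[:,:2]-k; r=np.hypot(*e.T); i=np.argsort(r)[:1]
        print(n,z0,r[i].round(3),q[i].round(3).tolist(), 'x>-.05 only:', np.max(e[np.abs(e[:,0])<.05][:,1],initial=-9).round(3))
E
```

```text
round 0.1 [0.076] [[0.433, -0.271, 0.159]] x>-.05 only: -0.102
round 0.16 [0.073] [[0.437, -0.271, 0.204]] x>-.05 only: -0.054
round 0.22 [0.074] [[0.446, -0.28, 0.231]] x>-.05 only: -0.057
round 0.3 [0.108] [[0.405, -0.287, 0.301]] x>-.05 only: -0.111
bar 0.1 [0.113] [[0.433, -0.271, 0.159]] x>-.05 only: -0.134
bar 0.16 [0.099] [[0.473, -0.3, 0.22]] x>-.05 only: -0.109
bar 0.22 [0.1] [[0.48, -0.306, 0.257]] x>-.05 only: -0.105
bar 0.3 [0.11] [[0.516, -0.331, 0.3]] x>-.05 only: -0.108
square 0.1 [0.048] [[0.424, -0.261, 0.151]] x>-.05 only: -0.025
square 0.16 [0.046] [[0.415, -0.252, 0.182]] x>-.05 only: -0.024
square 0.22 [0.052] [[0.411, -0.257, 0.222]] x>-.05 only: -0.035
square 0.3 [0.08] [[0.403, -0.286, 0.301]] x>-.05 only: -0.064
small 0.1 [0.112] [[0.424, -0.261, 0.151]] x>-.05 only: -0.15
small 0.16 [0.111] [[0.423, -0.259, 0.191]] x>-.05 only: -0.105
small 0.22 [0.115] [[0.436, -0.272, 0.222]] x>-.05 only: -0.107
small 0.3 [0.144] [[0.403, -0.286, 0.301]] x>-.05 only: -0.159
```

>>> play_rows:
  targets: "0.01 -0.055 0 0 1; 0.01 -0.055 0 0 1; 0.01 -0.056 0 0 1; 0.01 -0.056 0 0 1; 0.012 -0.056 -0.02 0 1; 0.012 -0.056 -0.02 0 1; 0.012 -0.056 -0.02 0 1; 0.012 -0.056 -0.01 0 1"

```text
time: 2.1
ee_pos: [0.487, -0.1608, 0.134]
eef_rot: [-0.0, -0.046, 0.999, 0.0]
force: [0.9, 1.6, 0.5]
grip_width: -0.0003
```

>>> play_rows:
  targets: "0.001 -0.055 -0.02 0 1; 0 0 -0.02 0 1; 0 0 0 0 1; 0 0 0 0 1"

```text
time: 2.6
ee_pos: [0.4883, -0.2141, 0.0952]
eef_rot: [0.0, -0.046, 0.999, 0.0]
force: [-0.1, 0.3, 0.2]
grip_width: -0.0001
```

Correct to the key and step down.

>>> play_rows:
  targets: "0.002 -0.006 -0.02 0 1; 0 0 -0.02 0 1; 0 0 -0.005 0 1; 0 0 -0.004 0 1; 0 0 0 0 1"

```text
time: 3.22
ee_pos: [0.4898, -0.2212, 0.046]
eef_rot: [0.0, -0.045, 0.999, -0.0]
force: [0.1, -1.3, 0.3]
grip_width: 0.0001
```

>>> play_rows:
  targets: "0 0 -0.003 0 1; 0 0 0 0 1; 0 0 0 0 1"

```text
time: 3.6
ee_pos: [0.4894, -0.2214, 0.0425]
eef_rot: [0.0, -0.045, 0.999, -0.0]
force: [0.7, 0.5, 0.4]
grip_width: 0.0001
```

>>> play_rows:
  targets: "0 0 -0.002 0 1; 0 0 0 0 1; 0 0 0 0 1"

```text
time: 3.98
ee_pos: [0.4893, -0.2214, 0.0404]
eef_rot: [-0.0, -0.045, 0.999, 0.0]
force: [0.2, 0.7, 0.0]
grip_width: -0.0001
```

```bash
python3 - <<'E'
from h import *
d=get('side');c=d['img'][130:280,100:260,::-1];cv2.imwrite('pics/s1.png',cv2.resize(c,(800,750)[:2] if 0 else (640,600),interpolation=cv2.INTER_CUBIC))
pc=cloud(d);print(proj(d,sensors.state()['ee_pos']))
E
```

```text
(np.float64(168.567471483584), np.float64(214.59730119879853))
```

View pics/s1.png

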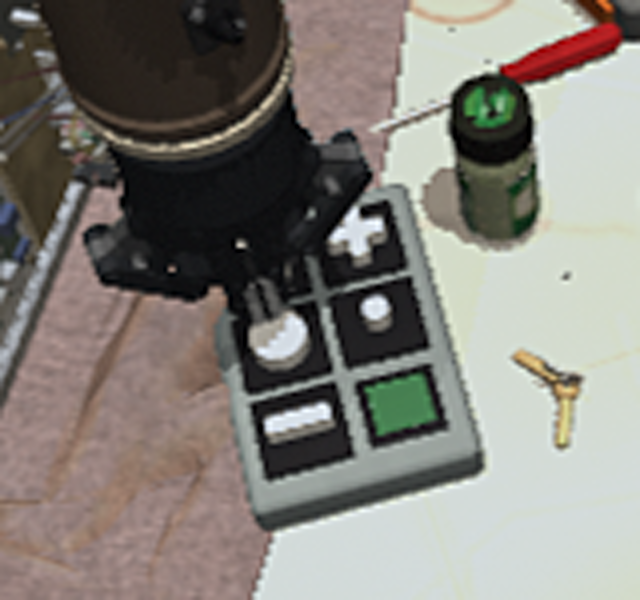

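The view shows the closed fingers over the large round cap, at crop (275,330). I'll measure the cap's height from depth.

```bash
python3 - <<'E'
from h import *
d=dict(np.load('side.npz'));pc=cloud(d);hsv=cv2.cvtColor(d['img'],cv2.COLOR_RGB2HSV)
for n,(u,v) in {'round':(170,216),'bar':(174,234),'small':(193,206)}.items():
    w=pc[v-1:v+2,u-2:u+3].reshape(-1,3);print(n,w[:,2].round(4))
print(sensors.state()['force'],sensors.state()['ee_pos'])
E
```

```text
round [0.0501 0.0469 0.0485 0.0499 0.0502 0.0471 0.0478 0.0497 0.0475 0.0487
 0.0472 0.0479 0.0482 0.0473 0.0484]
bar [0.0473 0.0486 0.0491 0.0472 0.0482 0.0466 0.0493 0.0505 0.0482 0.0486
 0.0458 0.05   0.0463 0.0464 0.0489]
small [0.047  0.0481 0.048  0.0477 0.0498 0.0492 0.0478 0.0488 0.0504 0.0482
 0.0501 0.0485 0.0481 0.0471 0.0486]
[ 0.76972288  0.50690002 -0.10104251] [ 0.48933195 -0.22139016  0.04042666]
```

>>> play_rows:
  targets: "0 0 -0.002 0 1; 0 0 0 0 1; 0 0 0 0 1"

```text
time: 4.4
ee_pos: [0.4893, -0.2214, 0.0384]
eef_rot: [-0.0, -0.045, 0.999, 0.0]
force: [-0.1, -0.3, 0.2]
grip_width: 0.0002
```

>>> play_rows:
  targets: "0 0 -0.002 0 1; 0 0 0 0 1; 0 0 0 0 1"

```text
time: 4.78
ee_pos: [0.4893, -0.2214, 0.0364]
eef_rot: [-0.0, -0.045, 0.999, 0.0]
force: [0.4, -0.6, 0.1]
grip_width: 0.0001
```

>>> play_rows:
  targets: "0 0 -0.002 0 1; 0 0 0 0 1; 0 0 0 0 1"

```text
time: 5.15
ee_pos: [0.4893, -0.2214, 0.0344]
eef_rot: [-0.0, -0.045, 0.999, 0.0]
force: [0.5, 0.1, -0.0]
grip_width: -0.0
```

```bash
python3 - <<'E'
from h import *
d=get('side');pc=cloud(d)
a=cv2.resize(d['img'][170:250,130:230,::-1],(500,400),interpolation=cv2.INTER_CUBIC)
w=get('wrist');cv2.imwrite('pics/s2.png',np.hstack([a,cv2.resize(w['img'][...,::-1],(300,400))[:, :300]]))
print(proj(d,sensors.state()['ee_pos']),sensors.state()['joint_torque'].round(1))
for v in range(196,222,2): print(v,[(u,*(pc[v,u]*1000).round().astype(int)) for u in range(162,180,3)])
E
```

```text
(np.float64(169.05237898299794), np.float64(216.03777163593077)) [  0.  -59.8   5.6 -21.8   0.    0.    0. ]
196 [(162, np.int64(487), np.int64(-222), np.int64(109)), (165, np.int64(507), np.int64(-217), np.int64(138)), (168, np.int64(503), np.int64(-212), np.int64(129)), (171, np.int64(496), np.int64(-207), np.int64(114)), (174, np.int64(450), np.int64(-200), np.int64(36)), (177, np.int64(450), np.int64(-195), np.int64(32))]
198 [(162, np.int64(491), np.int64(-223), np.int64(109)), (165, np.int64(502), np.int64(-218), np.int64(123)), (168, np.int64(501), np.int64(-213), np.int64(119)), (171, np.int64(501), np.int64(-208), np.int64(116)), (174, np.int64(455), np.int64(-202), np.int64(36)), (177, np.int64(452), np.int64(-196), np.int64(28))]
200 [(162, np.int64(497), np.int64(-224), np.int64(112)), (165, np.int64(503), np.int64(-219), np.int64(119)), (168, np.int64(503), np.int64(-214), np.int64(116)), (171, np.int64(498), np.int64(-209), np.int64(104)), (174, np.int64(459), np.int64(-203), np.int64(36)), (177, np.int64(457), np.int64(-197), np.int64(28))]
202 [(162, np.int64(503), np
[... 2446 characters left out ...]
np.int64(47)), (177, np.int64(495), np.int64(-207), np.int64(36))]
218 [(162, np.int64(490), np.int64(-235), np.int64(37)), (165, np.int64(498), np.int64(-230), np.int64(47)), (168, np.int64(501), np.int64(-224), np.int64(50)), (171, np.int64(501), np.int64(-219), np.int64(45)), (174, np.int64(502), np.int64(-214), np.int64(43)), (177, np.int64(499), np.int64(-208), np.int64(36))]
220 [(162, np.int64(493), np.int64(-236), np.int64(35)), (165, np.int64(500), np.int64(-231), np.int64(43)), (168, np.int64(502), np.int64(-225), np.int64(44)), (171, np.int64(504), np.int64(-220), np.int64(44)), (174, np.int64(502), np.int64(-215), np.int64(36)), (177, np.int64(505), np.int64(-209), np.int64(38))]
```

View pics/s2.png

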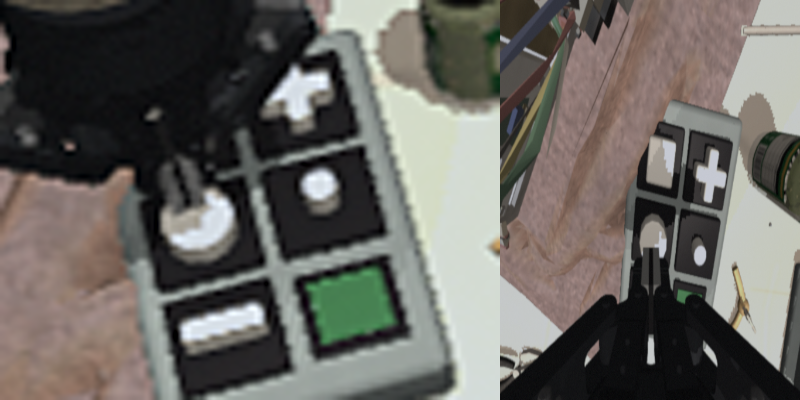

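Depth puts the fingertips at about z 0.072 while the reported TCP is 0.034. The x and y agree, so the fingertips sit about 38 mm higher than reported. I'll keep going down by force.

>>> play_rows:
  targets: "0 0 -0.01 0 1; 0 0 -0.005 0 1; 0 0 0 0 1; 0 0 0 0 1"

```text
time: 5.75
ee_pos: [0.4893, -0.2214, 0.0194]
eef_rot: [-0.0, -0.045, 0.999, 0.0]
force: [0.8, -0.9, 0.6]
grip_width: 0.0001
```

>>> play_rows:
  targets: "0 0 -0.003 0 1; 0 0 0 0 1; 0 0 0 0 1"

```text
time: 6.12
ee_pos: [0.4893, -0.2214, 0.0164]
eef_rot: [0.0, -0.045, 0.999, 0.0]
force: [0.3, -0.7, 0.1]
grip_width: 0.0001
```

>>> play_rows:
  targets: "0 0 -0.003 0 1; 0 0 0 0 1; 0 0 0 0 1"

```text
time: 6.5
ee_pos: [0.4893, -0.2214, 0.0134]
eef_rot: [-0.0, -0.045, 0.999, 0.0]
force: [-0.7, -0.8, -0.5]
grip_width: 0.0002
```

>>> play_rows:
  targets: "0 0 -0.003 0 1; 0 0 0 0 1; 0 0 0 0 1"

```text
time: 6.88
ee_pos: [0.4895, -0.2214, 0.0105]
eef_rot: [0.0, -0.045, 0.999, -0.0]
force: [1.3, -0.4, 1.4]
grip_width: 0.0001
```

>>> play_rows:
  targets: "0 0 -0.003 0 1; 0 0 0 0 1; 0 0 0 0 1"

```text
time: 7.25
ee_pos: [0.4895, -0.2214, 0.0075]
eef_rot: [0.0, -0.045, 0.999, -0.0]
force: [0.3, -0.5, 3.5]
grip_width: 0.0001
```

>>> play_rows:
  targets: "0 0 -0.002 0 1; 0 0 0 0 1; 0 0 0 0 1"

```text
time: 7.62
ee_pos: [0.4895, -0.2215, 0.0055]
eef_rot: [0.0, -0.045, 0.999, -0.0]
force: [1.6, -0.5, 3.9]
grip_width: 0.0002
```

>>> play_rows:
  targets: "0 0 -0.001 0 1; 0 0 0 0 1; 0 0 0 0 1"

```text
time: 8.0
ee_pos: [0.4896, -0.2215, 0.0051]
eef_rot: [0.0, -0.045, 0.999, 0.0]
force: [-1.7, 1.2, 11.9]
grip_width: 0.0005
```

Key bottomed out at a reported z of 0.005 with 12 N. Lifting and moving to the drawer front.

>>> play_rows:
  targets: "0 0 0.04 0 1; 0 0 0.055 0 1; -0.009 0.057 0 0 1; -0.009 0.057 0 0 1; -0.009 0.057 0 0 1; -0.009 0.057 0 0 1; -0.009 0.057 0 0 1; -0.0075 0.0565 0 0 1"

```text
time: 9.0
ee_pos: [0.4355, 0.1217, 0.0991]
eef_rot: [-0.001, -0.045, 0.999, -0.0]
force: [2.1, -0.1, 0.2]
grip_width: 0.0002
```

>>> play_rows:
  targets: "0 0 -0.04 0 1; 0 0 -0.04 0 1; 0 0 -0.025 0 1; 0 0 0 0 1; 0 0 0 0 1"

```text
time: 9.62
ee_pos: [0.4369, 0.12, -0.005]
eef_rot: [-0.0, -0.045, 0.999, 0.0]
force: [0.3, 0.6, 0.0]
grip_width: -0.0002
```

```bash
python3 - <<'E'
from h import *
d=get('side');w=get('top');print(proj(d,sensors.state()['ee_pos']))
a=cv2.resize(d['img'][100:260,230:400,::-1],(425,400),interpolation=cv2.INTER_CUBIC)
b=cv2.resize(w['img'][110:260,110:250,::-1],(373,400),interpolation=cv2.INTER_CUBIC)
cv2.imwrite('pics/s3.png',np.hstack([a,b]))
E
```

```text
(np.float64(317.1926901777369), np.float64(156.23281312382207))
```

View pics/s3.png

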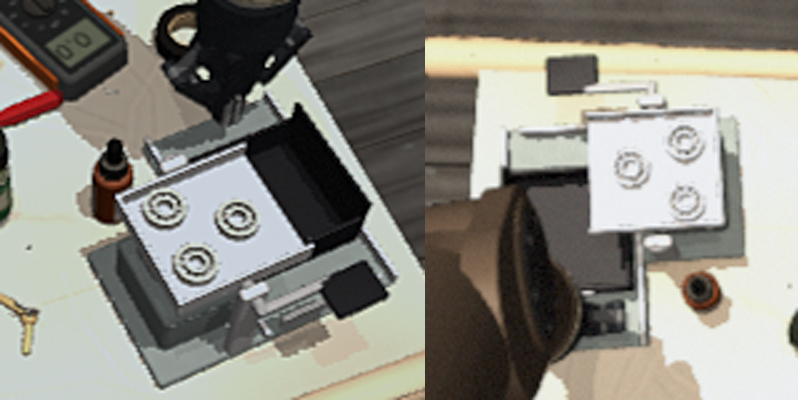

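The view shows the fingers standing on the foot plate side of the drawer front, between the rails, with the bottle clear. I'll push along the scale's x.

>>> play_rows:
  targets: "0.01 0.001 -0.003 0 1; 0.01 0.001 0 0 1; 0.01 0.001 0 0 1; 0.01 0.001 0 0 1; 0.005 0.0005 0 0 1; 0 0 0 0 1"

```text
time: 10.48
ee_pos: [0.4825, 0.1247, -0.0086]
eef_rot: [0.0, -0.045, 0.999, 0.0]
force: [-0.3, 0.2, 1.1]
grip_width: 0.0001
```

>>> play_rows:
  targets: "0.003 0.0003 0 0 1; 0.003 0.0003 0 0 1; 0 0 0 0 1; 0 0 0 0 1"

```text
time: 10.98
ee_pos: [0.488, 0.1253, -0.0085]
eef_rot: [0.0, -0.045, 0.999, 0.0]
force: [-0.1, -1.0, -0.3]
grip_width: 0.0001
```

>>> play_rows:
  targets: "0.003 0.0003 0 0 1; 0.002 0.0002 0 0 1; 0 0 0 0 1"

```text
time: 11.35
ee_pos: [0.4886, 0.1253, -0.0092]
eef_rot: [-0.004, -0.045, 0.999, -0.0]
force: [-11.5, -0.6, 9.4]
grip_width: 0.0001
```

>>> play_rows:
  targets: "-0.02 -0.002 0 0 1; -0.015 -0.001 0.03 0 1; 0 0 0.07 0 1; 0 0 0 0 1"

```text
time: 11.85
ee_pos: [0.4611, 0.1239, 0.088]
eef_rot: [0.004, -0.045, 0.999, 0.002]
force: [0.1, -0.0, -0.5]
grip_width: -0.0001
```

```bash
python3 - <<'E'
from h import *
d=get('side');pc=cloud(d);hsv=cv2.cvtColor(d['img'],cv2.COLOR_RGB2HSV)
m=(pc[...,2]>.046)&(pc[...,2]<.066)&(pc[...,1]>.15)&(pc[...,1]<.22)&(pc[...,0]>.4)&(pc[...,0]<.7)&(hsv[...,2]<80)
n,l,st,c=cv2.connectedComponentsWithStats(m.astype(np.uint8),connectivity=4)
i=1+st[1:,4].argmax();q=pc[l==i];print(st[i],q.min(0),q.max(0),np.percentile(q,[2,98],axis=0))
t=np.radians(5.2);R=np.array([[np.cos(t),np.sin(t)],[-np.sin(t),np.cos(t)]])
L=(q[:,:2]-[.567,.042])@R.T;print(np.percentile(L,[1,99],axis=0))
cv2.imwrite('pics/s4.png',cv2.resize(d['img'][100:260,230:400,::-1],(638,600),interpolation=cv2.INTER_CUBIC))
E
```

```text
[355 155  33  47 298] [0.50238953 0.16746774 0.04602033] [0.60974712 0.18110133 0.06593024] [[0.50523239 0.16881269 0.04625344]
 [0.60891919 0.17998199 0.0657907 ]]
[[-0.05128515  0.13050264]
 [ 0.05472829  0.13581851]]
```

View pics/s4.png

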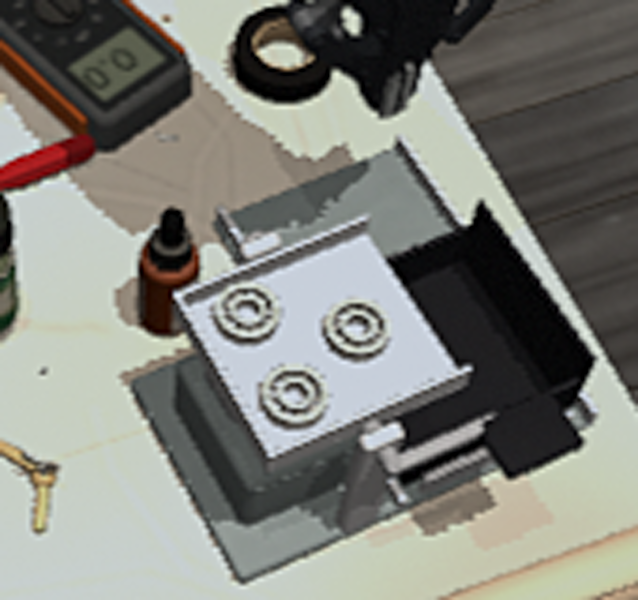

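The drawer spans -51 to +55 mm in the scale's x, so it is home under the pan. Next the bar key.

>>> play_rows:
  targets: "0.002 -0.058 0 0 1; 0.002 -0.058 0 0 1; 0.002 -0.058 0 0 1; 0.022 -0.057 0 0 1; 0.022 -0.057 0 0 1; 0.024 -0.058 0 0 1; 0 0 -0.03 0 1; 0 0 0 0 1"

```text
time: 12.9
ee_pos: [0.5293, -0.2226, 0.0509]
eef_rot: [-0.003, -0.044, 0.999, 0.001]
force: [-0.0, 0.3, 0.1]
grip_width: 0.0002
```

>>> play_rows:
  targets: "0.006 0 -0.035 0 1; 0 0 0 0 1; 0 0 0 0 1"

```text
time: 13.28
ee_pos: [0.5379, -0.2225, 0.0199]
eef_rot: [0.0, -0.045, 0.999, 0.0]
force: [0.0, -0.4, 0.8]
grip_width: -0.0
```

>>> play_rows:
  targets: "0 0 -0.005 0 1; 0 0 -0.004 0 1; 0 0 0 0 1"

```text
time: 13.65
ee_pos: [0.538, -0.223, 0.0101]
eef_rot: [0.0, -0.045, 0.999, -0.0]
force: [0.2, 0.5, 1.8]
grip_width: 0.0003
```

>>> play_rows:
  targets: "0 0 -0.003 0 1; 0 0 -0.002 0 1; 0 0 0 0 1; 0 0 0 0 1"

```text
time: 14.15
ee_pos: [0.5381, -0.2231, 0.0052]
eef_rot: [0.0, -0.045, 0.999, -0.0]
force: [-0.6, 1.8, 6.1]
grip_width: 0.0002
```

>>> play_rows:
  targets: "0 0 -0.001 0 1; 0 0 0 0 1; 0 0 0 0 1"

```text
time: 14.52
ee_pos: [0.5381, -0.223, 0.005]
eef_rot: [0.001, -0.045, 0.999, 0.0]
force: [-2.4, 2.3, 16.3]
grip_width: 0.0001
```

>>> play_rows:
  targets: "0 0 0.05 0 1; 0 0 0.06 0 1; 0.036 0.05 0 0 1; 0.036 0.05 0 0 1; 0.037 0.05 0 0 1; 0 0.06 0 0 1; 0 0.06 0 0 1; 0 0.06 0 0 1"

```text
time: 15.52
ee_pos: [0.6462, 0.1086, 0.1134]
eef_rot: [-0.0, -0.045, 0.999, -0.0]
force: [1.0, 0.0, -0.2]
grip_width: 0.0001
```

>>> play_rows:
  targets: "0.002 0.01 0 0 1; 0 0 -0.03 0 1; 0 0 0 0 1; 0 0 0 0 1"

```text
time: 16.02
ee_pos: [0.649, 0.1159, 0.0845]
eef_rot: [0.0, -0.044, 0.999, -0.0]
force: [0.3, 0.1, 0.8]
grip_width: -0.0003
```

>>> play_rows:
  targets: "0 0 -0.02 0 1; 0 0 -0.008 0 1; 0 -0.001 -0.008 0 1; 0 0 0 0 1"

```text
time: 16.52
ee_pos: [0.6496, 0.1157, 0.0488]
eef_rot: [0.001, -0.045, 0.999, 0.0]
force: [0.6, 0.3, 4.7]
grip_width: -0.0
```

>>> play_rows:
  targets: "0 -0.002 -0.007 0 1; 0 -0.002 -0.006 0 1; 0 -0.003 -0.006 0 1; 0.001 -0.003 -0.006 0 1; 0 0 0 0 1"

```text
time: 17.15
ee_pos: [0.6506, 0.106, 0.024]
eef_rot: [0.001, -0.045, 0.999, 0.0]
force: [0.3, 0.8, 6.9]
grip_width: 0.0001
```

>>> play_rows:
  targets: "0 -0.004 -0.005 0 1; 0 -0.004 -0.005 0 1; 0.001 -0.003 -0.003 0 1; 0 0 0 0 1; 0 0 0 0 1"

```text
time: 17.77
ee_pos: [0.6526, 0.1001, 0.0145]
eef_rot: [0.002, -0.046, 0.999, 0.003]
force: [-7.8, 10.6, 31.3]
grip_width: 0.0
```

```bash
python3 - <<'E'
from h import *
d=get('side');cv2.imwrite('pics/s5.png',cv2.resize(d['img'][100:260,230:400,::-1],(638,600),interpolation=cv2.INTER_CUBIC))
E
```

```text
(no output)
```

View pics/s5.png

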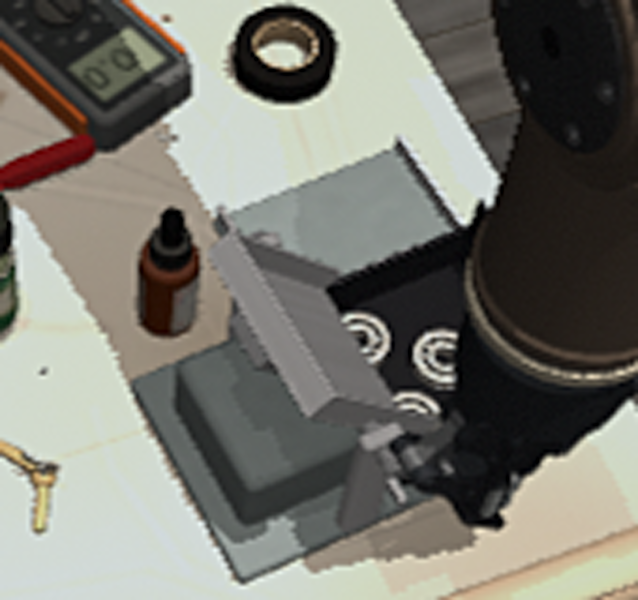

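The pan is fully tipped and all three bearings lie in the drawer, at crop (360,340), (440,355) and (415,405). I'll let the pan swing back and lift off.

>>> play_rows:
  targets: "0 0.005 0.006 0 1; 0 0.005 0.008 0 1; 0 0.004 0.01 0 1; 0 0.004 0.012 0 1; 0 0.003 0.015 0 1; 0 0 0.02 0 1; 0 0 0.04 0 1; 0 0 0 0 1"

```text
time: 18.82
ee_pos: [0.6531, 0.1148, 0.1249]
eef_rot: [0.003, -0.044, 0.999, -0.0]
force: [0.6, -0.4, -0.4]
grip_width: 0.0001
```

>>> play_rows:
  targets: "0 -0.05 0 0 1; 0 -0.06 0 0 1; 0 -0.06 0 0 1; -0.036 -0.05 0 0 1; -0.036 -0.05 0 0 1; -0.045 -0.02 0 0 1; 0 0 0 0 1"

```text
time: 19.7
ee_pos: [0.5291, -0.1776, 0.1209]
eef_rot: [-0.001, -0.041, 0.999, -0.0]
force: [0.2, -1.3, -0.2]
grip_width: -0.0002
```

```bash
python3 - <<'E'
from h import *
d=get('side');cv2.imwrite('pics/s6.png',cv2.resize(d['img'][100:260,230:400,::-1],(638,600),interpolation=cv2.INTER_CUBIC))
pc=cloud(d);m=(pc[...,2]>.085)&(pc[...,2]<.1)&(abs(pc[...,0]-.567)<.04)&(abs(pc[...,1]-.042)<.045)
q=pc[m];print(len(q),np.linalg.lstsq(np.c_[q[:,:2],np.ones(len(q))],q[:,2],rcond=None)[0])
E
```

```text
1813 [-1.40171900e-03  6.39496238e-05  9.62234275e-02]
```

View pics/s6.png

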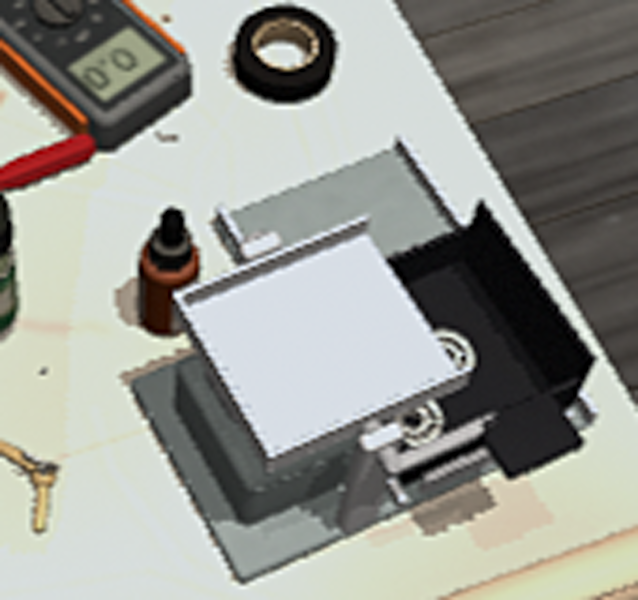

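The pan is level and empty. Two bearings show in the drawer and the third lies under the pan edge. Before the square key, I'll check the gripper's clearance to the chassis wires.

```bash
python3 - <<'E'
from h import *
d=dict(np.load('side.npz'));top=get('top');e=sensors.state()['ee_pos'];tip=e[2]+.037
print(e)
p=np.vstack([cloud(x).reshape(-1,3) for x in(d,top)])
r=np.hypot(*(p[:,:2]-e[:2]).T);g=p[(r<.12)&(p[:,2]>tip-.01)];rg=np.hypot(*(g[:,:2]-e[:2]).T);h=g[:,2]-tip
for a in np.arange(0,.4,.02):
    s=(h>=a)&(h<a+.02); 
    if s.sum()>3: print('h%.2f'%a,s.sum(),np.percentile(rg[s],[50,90,98]).round(3))
T0=dict(np.load('top.npz'))
# obstacles seen now
q=p[(p[:,1]<-.23)&(p[:,0]<.5)&(p[:,0]>.33)&(p[:,2]>.1)]
for off in((0,0),(.006,.006),(.008,.008)):
    k=np.array((.4437,-.2172))+off; rr=np.hypot(*(q[:,:2]-k).T);hh=q[:,2]-.042
    print(off,[('%.2f'%a,rr[(hh>=a)&(hh<a+.02)].min().round(3)) for a in np.arange(.06,.36,.02) if ((hh>=a)&(hh<a+.02)).any()])
E
```

```text
[ 0.5333375  -0.17447129  0.12105393]
h0.00 80 [0.01  0.016 0.018]
h0.02 111 [0.01  0.016 0.018]
h0.04 360 [0.022 0.034 0.039]
h0.06 366 [0.035 0.047 0.055]
h0.08 747 [0.048 0.06  0.065]
h0.10 254 [0.037 0.046 0.05 ]
h0.12 192 [0.036 0.041 0.042]
h0.14 441 [0.036 0.04  0.041]
h0.16 462 [0.035 0.04  0.041]
h0.18 375 [0.041 0.045 0.046]
h0.20 691 [0.04  0.045 0.046]
h0.22 634 [0.039 0.043 0.045]
h0.24 647 [0.041 0.044 0.045]
h0.26 889 [0.04  0.044 0.047]
h0.28 864 [0.04  0.044 0.045]
h0.30 767 [0.041 0.046 0.047]
h0.32 982 [0.038 0.049 0.057]
h0.34 1180 [0.051 0.063 0.068]
h0.36 2133 [0.053 0.064 0.07 ]
h0.38 3462 [0.048 0.06  0.065]
(0, 0) [('0.06', np.float64(0.068)), ('0.08', np.float64(0.06)), ('0.10', np.float64(0.052)), ('0.12', np.float64(0.046)), ('0.14', np.float64(0.047)), ('0.16', np.float64(0.05)), ('0.18', np.float64(0.052)), ('0.20', np.float64(0.057)), ('0.22', np.float64(0.062)), ('0.24', np.float64(0.072)), ('0.26', np.float64(0.08)), ('0.28', np.float64(0.106)), ('0.30', np.float64(0.115)), ('0.32', np.float64(0.116)), ('0.34', np.float64(0.129))]
(0.006, 0.006) [('0.
[... 177 characters left out ...]
 np.float64(0.06)), ('0.20', np.float64(0.065)), ('0.22', np.float64(0.071)), ('0.24', np.float64(0.08)), ('0.26', np.float64(0.088)), ('0.28', np.float64(0.114)), ('0.30', np.float64(0.123)), ('0.32', np.float64(0.124)), ('0.34', np.float64(0.138))]
(0.008, 0.008) [('0.06', np.float64(0.079)), ('0.08', np.float64(0.071)), ('0.10', np.float64(0.062)), ('0.12', np.float64(0.058)), ('0.14', np.float64(0.058)), ('0.16', np.float64(0.061)), ('0.18', np.float64(0.063)), ('0.20', np.float64(0.068)), ('0.22', np.float64(0.074)), ('0.24', np.float64(0.082)), ('0.26', np.float64(0.09)), ('0.28', np.float64(0.117)), ('0.30', np.float64(0.126)), ('0.32', np.float64(0.127)), ('0.34', np.float64(0.141))]
```

>>> play_rows:
  targets: "-0.01 0 0 10 1; -0.01 0 0 10 1; -0.02 -0.008 0 10 1; -0.02 -0.014 0 10 1; -0.022 -0.0155 -0.03 0 1; 0 0 -0.04 0 1; 0 0 0 0 1; 0 0 0 0 1"

```text
time: 20.8
ee_pos: [0.4531, -0.2112, 0.0518]
eef_rot: [0.0, -0.385, 0.923, -0.0]
force: [-0.3, 0.8, -0.8]
grip_width: -0.0004
```

>>> play_rows:
  targets: "-0.002 -0.001 -0.02 0 1; 0 0 -0.015 0 1; 0 0 -0.005 0 1; 0 0 0 0 1; 0 0 0 0 1"

```text
time: 21.42
ee_pos: [0.4501, -0.2126, 0.0114]
eef_rot: [0.0, -0.384, 0.923, -0.0]
force: [1.1, -0.6, 0.4]
grip_width: 0.0002
```

>>> play_rows:
  targets: "0 0 -0.004 0 1; 0 0 -0.003 0 1; 0 0 0 0 1; 0 0 0 0 1"

```text
time: 21.92
ee_pos: [0.4504, -0.2127, 0.005]
eef_rot: [0.001, -0.384, 0.923, -0.0]
force: [-3.3, 2.7, 17.2]
grip_width: -0.0002
```

>>> play_rows:
  targets: "0 0 0.03 0 1; 0 0 0.01 0 1; 0.042 0.04 0 0 1; 0 0 0 0 1; 0 0 0 0 1; 0 0 0 0 1"

```text
time: 22.68
ee_pos: [0.4906, -0.1734, 0.0435]
eef_rot: [-0.001, -0.383, 0.924, 0.0]
force: [0.1, 0.2, 0.8]
grip_width: 0.0001
```

>>> play_rows:
  targets: "0.001 0.001 -0.02 0 1; 0 0 -0.01 0 1; 0 0 -0.003 0 1; 0 0 0 0 1; 0 0 0 0 1"

```text
time: 23.3
ee_pos: [0.493, -0.1717, 0.0113]
eef_rot: [0.0, -0.384, 0.923, -0.0]
force: [0.8, 0.1, 0.3]
grip_width: 0.0002
```

>>> play_rows:
  targets: "0 0 -0.003 0 1; 0 0 -0.003 0 1; 0 0 0 0 1; 0 0 0 0 1"

```text
time: 23.8
ee_pos: [0.4933, -0.1717, 0.0052]
eef_rot: [0.0, -0.384, 0.923, -0.0]
force: [-0.8, -0.5, 5.4]
grip_width: -0.0002
```

>>> play_rows:
  targets: "0 0 -0.001 0 1; 0 0 0 0 1; 0 0 0 0 1"

```text
time: 24.18
ee_pos: [0.4934, -0.1717, 0.005]
eef_rot: [0.001, -0.384, 0.923, -0.0]
force: [-3.1, 0.8, 16.7]
grip_width: -0.0001
```

>>> play_rows:
  targets: "0 0 0.04 0 1; 0 0 0.05 0 1; 0 0 0.05 0 1; 0 0.05 0 0 1; 0 0 0 0 1; 0 0 0 0 1; 0 0 0 0 1"

```text
time: 25.05
ee_pos: [0.4924, -0.1225, 0.1435]
eef_rot: [-0.0, -0.383, 0.924, 0.0]
force: [-0.6, -0.6, 0.4]
grip_width: 0.0001
```

```bash
python3 - <<'E'
from h import *
d=get('side');pc=cloud(d)
for n,(u,v) in {'bar':(174,234),'small':(193,206),'round':(169,213),'cross':(188,187),'square':(164,193)}.items(): print(n,np.median(pc[v-1:v+2,u-1:u+2,2]).round(4))
cv2.imwrite('pics/s7.png',cv2.resize(d['img'][90:270,150:400,::-1],(800,576),interpolation=cv2.INTER_CUBIC)); print(sensors.state()['force'],sensors.state()['ee_pos'])
E
```

```text
bar 0.0482
small 0.0478
round 0.048
cross 0.0478
square 0.0478
[-0.3617535   0.54043539 -0.83351177] [ 0.49242618 -0.12245949  0.14351069]
```

View pics/s7.png

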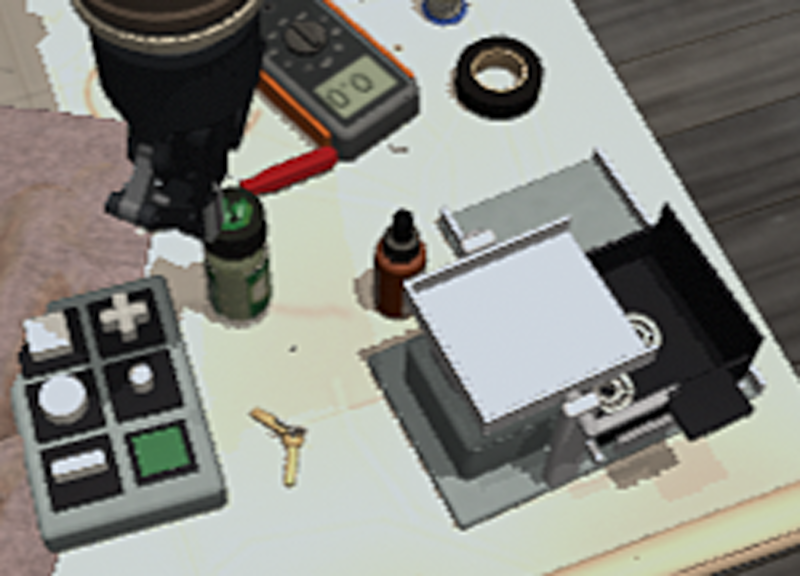

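All keys read up (z 0.048), the drawer is home, the pan is level, the bystanders are in place, and the arm is clear. Handing in.

```bash
python3 -c "
from workcell import workorder
print(workorder.hand_in())"
```

```text
the job is handed in; nothing more can be done
None
```

I did every step in the ordered sequence and handed the job in after about 25 s; no verdict was reported. The sequence was large round key, drawer home, bar key, pan tipped and let swing back, square key, small round key. Each key was pressed down to its stop, with 12 to 17 N at the bottom.

**Last checks:**
- All five key caps were back up at z about 0.048 m.
- The pan was level, with a fitted slope of about 0.001.
- The drawer measured home after I pushed it, and looked unmoved in the last picture.
- The bottle, jar and clamp looked unmoved.
- The arm was touching nothing.

**Not fully confirmed:** the last picture shows only two bearings, because the pan edge hides the third. All three were seen in the drawer while the pan was tipped.

**Disagreement:** the real fingertips sat about 37 mm higher than the reported TCP height. Depth images and the contact force both showed this, so I worked from those instead.

I viewed 9 pictures.

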